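# Set the stock tags of the two-bin stands

## Task

Each parts bin has a hinged stock tag on the rail in front of it. With a fingertip, gently push over the tags that are wrong, so that the full bins, and only those, show the solid disc face up (tag lying back over its bin), while the bins that are empty or nearly empty show the open ring (tag lying forward, away from its bin). Do not lift or shift the bins or anything else on the bench.

Things in the scene. Friction and masses are not known exactly. Their poses are not given: they have to be found in the camera images.
- stand_a: fixed grey steel stand for two bins side by side, a tag rail on three posts along its front. Origin: at bench height under the middle of the rail's hinge line (100 mm up). x points level from the rail to the bins, y along the rail to the left, z up; it spans x -12 to 180, y +-119 mm. The V-shaped rail under the tags reaches 108 mm above the bench and 12 mm to either side of the hinge line.
- stand_b: fixed grey steel stand for two bins side by side, a tag rail on three posts along its front. Origin: at bench height under the middle of the rail's hinge line (100 mm up). x points level from the rail to the bins, y along the rail to the left, z up; it spans x -12 to 180, y +-119 mm. The V-shaped rail under the tags reaches 108 mm above the bench and 12 mm to either side of the hinge line.
- bin_knobs_full: blue parts bin, FULL: heaped with black appliance knobs. Loose, 150 x 104 x 70 mm, contents no higher than its rim, which is 80 mm above the bench. Stands in either bay of stand_a. Origin: middle of its underside, 97 mm behind (stand's +x) the pivot of the tag that belongs to it; the pivots of one stand are 117 mm apart.
- bin_knobs_low: blue parts bin, NOT full: only two black knobs left on its floor. Loose, 150 x 104 x 70 mm, contents no higher than its rim, which is 80 mm above the bench. Stands in either bay of stand_a. Origin: middle of its underside, 97 mm behind (stand's +x) the pivot of the tag that belongs to it; the pivots of one stand are 117 mm apart.
- bin_bushes_full: blue parts bin, FULL: heaped with brass motor bushes. Loose, 150 x 104 x 70 mm, contents no higher than its rim, which is 80 mm above the bench. Stands in either bay of stand_b. Origin: middle of its underside, 97 mm behind (stand's +x) the pivot of the tag that belongs to it; the pivots of one stand are 117 mm apart.
- bin_bushes_empty: blue parts bin, NOT full: empty. Loose, 150 x 104 x 70 mm, contents no higher than its rim, which is 80 mm above the bench. Stands in either bay of stand_b. Origin: middle of its underside, 97 mm behind (stand's +x) the pivot of the tag that belongs to it; the pivots of one stand are 117 mm apart.
- tag_a1 (a joint): stock tag at the left (+y) bay of stand_a: white plate, 60 wide x 60 from hinge to free edge x 3 mm, 18 g, hinged along its lower edge. Rad: 0 upright, +0.80 lying back over its bin on its stop (solid black disc up), -0.80 lying forward, away from its bin (open black ring up). Swings freely: pushed past upright it falls to the other stop in about half a second.
- tag_a1_pivot (a point): middle of the hinge line of tag_a1, 100 mm above the bench; axes as the stand's. The resting tag's free edge overhangs it by 43 mm and is 142 mm above the bench (upright 160 mm). A fingertip 118 to 130 mm above the bench clears rail and bins and pushes that edge over with under 2 N; once past upright let it fall: pushed on, it jams on its rigid stop.
- tag_a2 (a joint): stock tag at the right (-y) bay of stand_a: white plate, 60 wide x 60 from hinge to free edge x 3 mm, 18 g, hinged along its lower edge. Rad: 0 upright, +0.80 lying back over its bin on its stop (solid black disc up), -0.80 lying forward, away from its bin (open black ring up). Swings freely: pushed past upright it falls to the other stop in about half a second.
- tag_a2_pivot (a point): middle of the hinge line of tag_a2, 100 mm above the bench; axes as the stand's. The resting tag's free edge overhangs it by 43 mm and is 142 mm above the bench (upright 160 mm). A fingertip 118 to 130 mm above the bench clears rail and bins and pushes that edge over with under 2 N; once past upright let it fall: pushed on, it jams on its rigid stop.
- tag_b1 (a joint): stock tag at the left (+y) bay of stand_b: white plate, 60 wide x 60 from hinge to free edge x 3 mm, 18 g, hinged along its lower edge. Rad: 0 upright, +0.80 lying back over its bin on its stop (solid black disc up), -0.80 lying forward, away from its bin (open black ring up). Swings freely: pushed past upright it falls to the other stop in about half a second.
- tag_b1_pivot (a point): middle of the hinge line of tag_b1, 100 mm above the bench; axes as the stand's. The resting tag's free edge overhangs it by 43 mm and is 142 mm above the bench (upright 160 mm). A fingertip 118 to 130 mm above the bench clears rail and bins and pushes that edge over with under 2 N; once past upright let it fall: pushed on, it jams on its rigid stop.
- tag_b2 (a joint): stock tag at the right (-y) bay of stand_b: white plate, 60 wide x 60 from hinge to free edge x 3 mm, 18 g, hinged along its lower edge. Rad: 0 upright, +0.80 lying back over its bin on its stop (solid black disc up), -0.80 lying forward, away from its bin (open black ring up). Swings freely: pushed past upright it falls to the other stop in about half a second.
- tag_b2_pivot (a point): middle of the hinge line of tag_b2, 100 mm above the bench; axes as the stand's. The resting tag's free edge overhangs it by 43 mm and is 142 mm above the bench (upright 160 mm). A fingertip 118 to 130 mm above the bench clears rail and bins and pushes that edge over with under 2 N; once past upright let it fall: pushed on, it jams on its rigid stop.
- screwdriver: screwdriver, 200 mm, red handle; a bystander, origin at its underside. Leave it alone.
- wrench: open-ended steel wrench, 170 mm; a bystander, origin at its underside. Leave it alone.
- oil: small white oil bottle, 34 mm across, 80 mm tall; a bystander, origin at its underside. Leave it alone.
- iron: steam iron resting on its sole plate, 240 x 110 mm, 125 mm tall; a bystander, origin at its underside. Leave it alone.
- multimeter: red multimeter lying face up, 175 x 88 x 45 mm; a bystander, origin at its underside. Leave it alone.
- drill: yellow cordless drill lying on its side, 210 x 230 mm, 68 mm tall; a bystander, origin at its underside. Leave it alone.
- solder: solder reel, 60 mm across, 54 mm tall; a bystander, origin at its underside. Leave it alone.
Not all that is in view belongs to the job. Leave any pink look-alike of the bin_knobs_full alone.

How it is judged (in metres and radians):
At the end, for the whole second after the job is handed in: At every bin the tag lies on the right stop and is still: beyond +0.65 rad (back, disc up) at the full bins, beyond -0.65 rad (forward, ring up) at the others; no bin has moved more than 15 mm (((horizontal distance between bin_knobs_full and tag_a1_pivot below 0.122 m and value of joint tag_a1 above 0.65 rad and value of joint tag_a2 below -0.65 rad) or (horizontal distance between bin_knobs_full and tag_a2_pivot below 0.122 m and value of joint tag_a2 above 0.65 rad and value of joint tag_a1 below -0.65 rad)) and ((horizontal distance between bin_bushes_full and tag_b1_pivot below 0.122 m and value of joint tag_b1 above 0.65 rad and value of joint tag_b2 below -0.65 rad) or (horizontal distance between bin_bushes_full and tag_b2_pivot below 0.122 m and value of joint tag_b2 above 0.65 rad and value of joint tag_b1 below -0.65 rad)) and velocity of joint tag_a1 between -0.3 and 0.3 rad/s and velocity of joint tag_a2 between -0.3 and 0.3 rad/s and velocity of joint tag_b1 between -0.3 and 0.3 rad/s and velocity of joint tag_b2 between -0.3 and 0.3 rad/s and distance of each of bin_knobs_full, bin_knobs_low, bin_bushes_full, bin_bushes_empty from where it was at the start of the episode below 0.015 m); the robot touches nothing.
It fails at once if a parts bin is lifted or shifted by more than 15 mm (distance of any of bin_knobs_full, bin_knobs_low, bin_bushes_full, bin_bushes_empty from where it was at the start of the episode above 0.015 m).
It fails at once if a tag, its rail or the stand is pushed or squeezed with more than 25 N (contact force between any of the fingers, the arm and stand_a above 25 N or contact force between any of the fingers, the arm and stand_b above 25 N).
It fails at once if another thing on the bench is moved by more than 20 mm (distance of any of screwdriver, wrench, oil, iron, multimeter, drill, solder from where it was at the start of the episode above 0.02 m).
It also fails if it takes over 45 s, if anything falls off the work surface, if the arm or the gripper's body presses on something with over 40 N, if the wrist force passes 120 N, or if a joint passes its speed limit or range.

## Robot

A 6-joint arm with a two-finger parallel gripper is mounted at the origin on the work surface. World frame = base frame: x ahead of the robot, y to its left, z up, the work surface at z = 0. Lengths are in mm, angles in rad, forces in N, time in s.
With the tool pointing down it reaches from about 375 to 975 mm from the base axis. Payload 3.8 kg.
Tool frame: the origin (TCP) lies between the finger pads; the fingertips stand 8 mm ahead of it and the grasp point (between the pads) lies 11 mm behind it; z points along the fingers, y is the direction in which the jaws open and shut (so a half turn about z gives the same grasp; the last joint's range is limited). The gripper opens to 85 mm and grips with 20 to 120 N. Pads are 22 mm wide; open, the fingers measure 114 mm over their backs; the gripper's body (76 mm by 85 mm) begins 54 mm behind the grasp point. The pads swing forward as they close: fully open they stand 13 mm farther back than shut.
Start: joints at [-1.285, 0.264, 1.604, -0, 1.274, -0.037], TCP at [214.12, -640.133, 239.28] pointing down, gripper open.
Joint ranges: [-2.63, 2.63], [-0.94, 2.18], [0.31, 2.57], [-1.31, 4.45], [0, 2.66], [-2.55, 2.55]. Speed limits (rad/s): [2.57, 2.57, 3.14, 3.14, 3.14, 3.14].

## Interface

Orientations are given as a 3x3 rotation matrix whose columns are the frame's x, y, z axes.
In Python, from rig import env, capture, camera_info gives the robot as it stands.
- The arm moves only by the tool move_arm, never from a script. Its argument "commands" is text: rows parted by semicolons, each of 7 numbers parted by spaces: the turn, a rotation vector about the tool's x, y, z in degrees, then the shift along the tool's x, y, z in mm, then the gripper's target within -1 to 1 (fully open at 1, half-way at 0, shut at -1). In form: wx wy wz tx ty tz fingers; .... A call has 1 to 20 rows; each row shifts and turns the commanded pose from where the row before left it, along the tool's axes as they then stand; what a row does not reach is not made up. A row lasts 1/8 s, in which the tool goes at most 62.5 mm and 10.7 degrees, less where a joint would pass 70% of its speed; a pose out of reach is approached as far as the arm can. A call is refused whole if a number of a shift passes 62.5 or a number of a turn 10.7, either way. A call with a gripper value outside its range is refused whole. The fingers move at their own pace and stop on an object; "grip_force" is the grip in N (left out, the last holds). Time passes only in rows, so rows that do not move let the fingers close. It gives the time, the measured TCP pose, the force and the opening at its end, in the units of the state.
- env.read_state(): the state, without advancing time (a new reading comes with each control period).
- capture(name): name is "scene" or "top" or "wrist"; returns (picture, depth): 384x512x3 uint8, red, green, blue; 384x512 float32, mm along the optical axis (not along the pixel's ray), 0 where there is no reading.
- camera_info(name): a dict with "fx", "fy", "cx", "cy" (pixels), "rvec" (rotation vector, rad) and "tvec" (3), from world to camera coordinates, as OpenCV has them; the wrist camera has in their place "mount" (4x4, takes a point from camera to tool coordinates, whose origin is the TCP and whose axes are the flange's). Camera axes: x right, y down, z forward; pixel columns grow to the right and rows downward; lengths in mm; the calibration is good to about 2 mm. A picture is of the moment at which its call begins: read the wrist's pose just before it. camera_info takes no time and is no camera call.
- env.sign_off(): hands the job in, once; it reports no verdict.
The state is a dict: "time": time; "joint_pos": joint angles; "joint_vel": joint speeds; "joint_torque": joint torques, N m; "tool_pos": TCP position; "tcp_rot": TCP orientation; "ft_force": force on the tool from outside, world axes, zero at the start; "wrist_torque": the same for the moment, N m; "grip_width": opening from 0.0 (shut) to 1.0 (fully open).
Only numpy, scipy, OpenCV 4.12 (cv2) and the standard library are available. Lean on these libraries where they do the work, as an engineer would, in place of code of your own. Each camera call takes 0.05 s, during which the arm holds its last target.

## Working session

There is one attempt and no reset: what is moved stays moved. The work goes in short steps, Python scripts to look and compute and a tool call to move; the robot and the scene stay as the last step left them, time stands still between calls to the robot, and variables do not carry over. Pictures are saved under pics/ and viewed, and the job is handed in when it is done.

Besides the shell and the picture viewer there is one more tool, called after ">>>" by a JSON object that holds its "method" and its "body". move_arm: Moves the arm, as the interface text tells. Its arguments: {"type":"object","properties":{"commands":{"type":"string"},"grip_force":{"type":"number"}},"required":["commands"]}

```bash
mkdir -p pics; ls
cat > h.py <<'E'
import numpy as np,cv2
from rig import env,capture,camera_info
def save(n,p,s=1.5):
    cv2.imwrite('pics/'+n,cv2.cvtColor(cv2.resize(p,None,fx=s,fy=s,interpolation=cv2.INTER_CUBIC),cv2.COLOR_RGB2BGR))
def pose(name):
    c=camera_info(name)
    K=np.array([[c['fx'],0,c['cx']],[0,c['fy'],c['cy']],[0,0,1.]])
    R=cv2.Rodrigues(np.array(c['rvec'],float))[0];t=np.array(c['tvec'],float).ravel()
    return K,R,t
def ray(name,u,v,z):
    K,R,t=pose(name);d=R.T@np.linalg.solve(K,[u,v,1]);o=-R.T@t
    return o+d*(z-o[2])/d[2]
def deproj(name,depth):
    K,R,t=pose(name);v,u=np.mgrid[:depth.shape[0],:depth.shape[1]]
    P=np.stack([(u-K[0,2])/K[0,0]*depth,(v-K[1,2])/K[1,1]*depth,depth],-1)
    return (P-t)@R
def proj(name,P):
    K,R,t=pose(name);q=(R@np.array(P,float)+t);q=K@q;return q[:2]/q[2]
E
python3 - <<'E'
from h import *
for n in('scene','top'):
    p,d=capture(n);save(n+'0.png',p);np.savez(n+'0.npz',p=p,d=d)
    print(camera_info(n))
print(env.read_state())
E
```

```text
pics
{'fx': 480.00530595540863, 'fy': 480.00530595540863, 'cx': 252.31378108557251, 'cy': 194.27306534447823, 'rvec': array([ 0.93784204,  2.35498499, -1.22489757]), 'tvec': array([ 428.45209792, -147.69925992, 1987.01252845])}
{'fx': 358.13909585269045, 'fy': 358.13909585269045, 'cx': 254.87010243932025, 'cy': 194.30862049834923, 'rvec': array([ 2.20475328, -2.1442052 ,  0.16801654]), 'tvec': array([ -56.97790439,  581.94778864, 1212.21474361])}
{'time': 0.1, 'joint_pos': array([-1.28490412e+00,  2.64725644e-01,  1.60527959e+00, -4.38937081e-06,
        1.27371467e+00, -3.68859878e-02]), 'joint_vel': array([ 0.00044239, -0.00120283, -0.0035853 ,  0.00015909,  0.0026111 ,
       -0.00153032]), 'joint_torque': array([-1.74173697e-04, -5.16707575e+01, -3.68590522e+01, -8.16593888e-05,
        6.32010560e-03, -3.95076381e-05]), 'tool_pos': array([ 213.92853747, -639.49654437,  238.03152585]), 'tcp_rot': array([[ 9.48357443e-01,  3.17203084e-01, -6.03940372e-04],
       [ 3.17203650e-01, -9.48355252e-01,  2.03972321e-03],
       [ 7.42564674e-05, -2.12595877e-03, -9.99997737e-01]]), 'ft_force': array([-0.40872581, -0.40494367, -0.3430111 ]), 'wrist_torque': array([-0.00108718, -0.04481773,  0.05002326]), 'grip_width': 1.0046506962278567}
```

View pics/scene0.png

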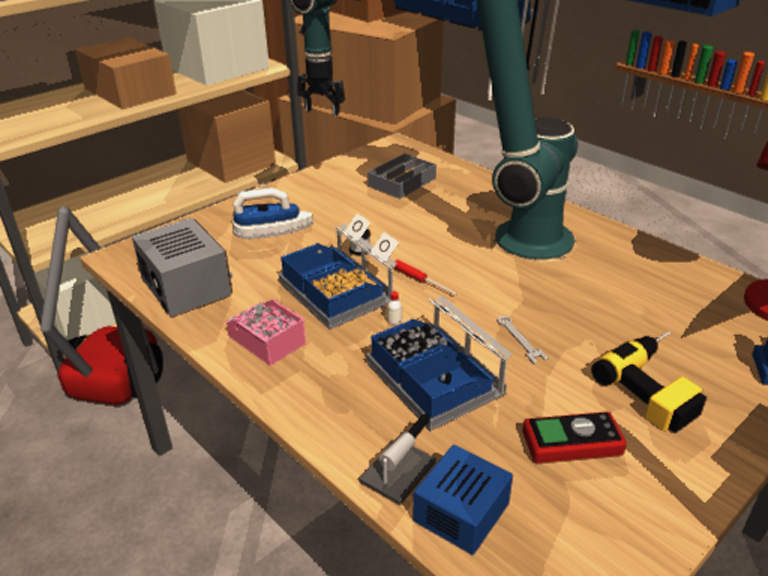

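View pics/top0.png

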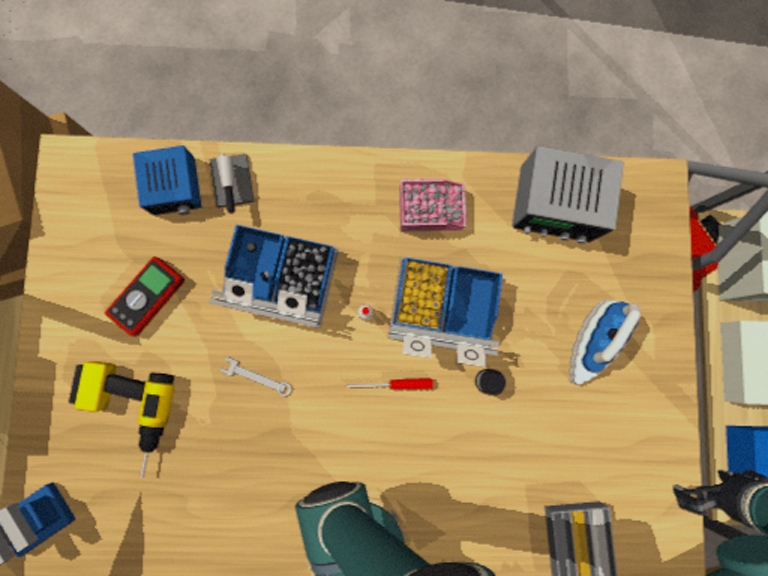

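Candidates (scene0.png px): dark-knob stand A bins at (405,345) full and (455,375) low, and brass stand B bins at (345,285) full and (315,262) empty. The pink decoy is at (268,325). In top0.png all four tags show: A at (238,291) and (292,302) lying back, B at (417,345) and (471,354) lying forward. I'll check with a close crop and measure.

Run:
```python
from h import *
f=np.load('top0.npz');p,d=f['p'],f['d']
save('crop0.png',p[140:265,130:350],3.6)
W=deproj('top',d)
hsv=cv2.cvtColor(p,cv2.COLOR_RGB2HSV)
m=((hsv[...,1]<40)&(hsv[...,2]>185)&(W[...,2]>104)&(W[...,2]<160)).astype(np.uint8)
m[:, 370:]=0
m=cv2.morphologyEx(m,cv2.MORPH_CLOSE,np.ones((13,13)))
n,l,s,c=cv2.connectedComponentsWithStats(m)
for i in range(1,n):
    if s[i,4]<80: continue
    q=W[l==i]; print(s[i],c[i].round(1),'ray z121',ray('top',*c[i],121).round(1),'depth mean',q.mean(0).round(1),'z',np.percentile(q[:,2],[3,97]).round(0))
    r=cv2.minAreaRect(np.argwhere(l==i)[:,::-1].astype(np.float32)); print(r)
# blue bins rim
b=((hsv[...,0]>100)&(hsv[...,0]<125)&(hsv[...,1]>120)&(W[...,2]>70)&(W[...,2]<90)).astype(np.uint8)
b[:, 350:]=0;b[:145]=0
b=cv2.morphologyEx(b,cv2.MORPH_CLOSE,np.ones((5,5)))
n,l,s,c=cv2.connectedComponentsWithStats(b)
for i in range(1,n):
    if s[i,4]<30: continue
    print('bin',s[i],W[l==i].mean(0).round(1)); r=cv2.minAreaRect(np.argwhere(l==i)[:,::-1].astype(np.float32))
    print([ray('top',*x,80).round(0)[:2] for x in cv2.boxPoints(r)])
```

```text
[150 186  18  18 229] [158.8 194.3] ray z121 [563.6 271.  121. ] depth mean [563.3 270.6 122.6] z [103. 142.]
((158.7115478515625, 194.44229125976562), (17.258220672607422, 14.708710670471191), 11.309932708740234)
[183 194  21  16 234] [193.8 202.1] ray z121 [541.7 158.  121. ] depth mean [541.4 157.8 123. ] z [104. 142.]
((193.67306518554688, 202.13462829589844), (19.023265838623047, 14.120362281799316), 11.309932708740234)
[269 222  32  16 265] [278.6 229.5] ray z121 [ 461.3 -117.2  121. ] depth mean [ 461.3 -116.6  127.8] z [ 98. 143.]
((283.291015625, 230.78672790527344), (31.38643455505371, 13.748089790344238), 10.885526657104492)
[304 228  19  16 244] [313.4 235.5] ray z121 [ 445. -230.  121.] depth mean [ 445.1 -229.8  121.9] z [103. 142.]
((313.0, 235.5), (15.0, 18.0), 90.0)
[  0 340  16  25 119] [  6.  349.5] ray z121 [ 79.4 700.1 121. ] depth mean [ 83.2 692.5 133.6] z [121. 129.]
((6.1911773681640625, 352.4853210449219), (27.782772064208984, 8.060432434082031), 59.03623962402344)
bin [150 150  13  31  49] [670.7 301.8  76.7]
[array([621., 324.]), array([721., 293.]), array([716., 278.]), array([616., 309.])]
bin [173 154  30  39 244] [646.6 197.3  77. ]
[array([623., 284.]), array([736., 226.]), array([689., 143.]), array([578., 201.])]
bin [204 161  18  38  87] [637.1  93.2  76.7]
[array([686., 136.]), array([701.,  84.]), array([575.,  50.]), array([561., 100.])]
bin [265 172  70  45 397] [ 592.9 -199.4   75.6]
[array([535., -69.]), array([658., -86.]), array([ 627., -312.]), array([ 505., -291.])]
bin [ 15 334  18  21 142] [ 91.1 664.4  93.6]
[array([100., 706.]), array([118., 677.]), array([ 68., 643.]), array([ 51., 672.])]
```

View pics/crop0.png

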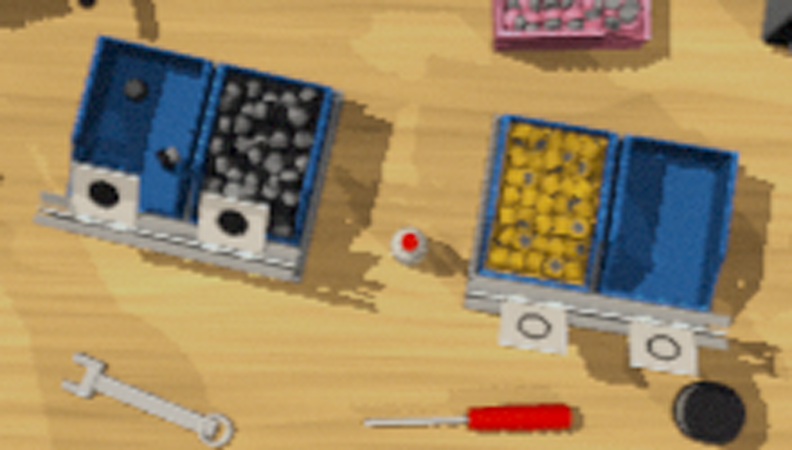

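The crop shows the following:
- **A1** (top0 px 158.8,194.3): the nearly empty bin shows a disc, so its tag must be pushed forward.
- **A2**: full with a disc, which is right.
- **B1** (px ~278,230): full with a ring, so its tag must be pushed back.
- **B2**: empty with a ring, which is right.

Tag spacing comes out at about 115 mm (117 expected) and heights at 103–142 mm, which is consistent. Pivots are roughly A1 (542,275) and B1 (481,-118).

I'll do B1 first: turn +26°, shut the fingers and travel high.

>>> {"method": "move_arm", "body": {"commands": "0 0 8.7 0 0 0 -1;0 0 8.7 0 0 0 -1;0 0 8.6 0 0 0 -1;0 0 0 8.7 -39.5 0 -1;0 0 0 8.7 -39.5 0 -1;0 0 0 8.7 -39.5 0 -1;0 0 0 8.7 -39.5 0 -1;0 0 0 8.7 -39.5 0 -1;0 0 0 8.7 -39.5 0 -1;0 0 0 8.7 -39.5 0 -1;0 0 0 8.7 -39.5 0 -1;0 0 0 8.7 -39.5 0 -1;0 0 0 8.7 -39.5 0 -1;0 0 0 8.7 -39.5 0 -1;0 0 0 8.7 -39.5 0 -1;0 0 0 8.7 -39.5 0 -1;0 0 0 8.7 -39.5 0 -1;0 0 0 0 0 0 -1;0 0 0 0 0 0 -1", "grip_force": 20}}

```text
time: 2.48
tool_pos: [406.8, -107.9, 238.9]
tcp_rot: [[0.992, -0.13, -0.001], [-0.13, -0.992, -0.0], [-0.001, 0.0, -1.0]]
ft_force: [-0.1, 0.2, -0.8]
grip_width: 0.001
```

Run:
```python
from h import *
p,d=capture('top');save('top1.png',p);p,d=capture('scene');save('scene1.png',p)
s=env.read_state()
x=s['tcp_rot'][:,0];print(s['time'],s['tool_pos'].round(1),np.degrees(np.arctan2(x[1],x[0])),s['joint_pos'].round(2),s['grip_width'],s['ft_force'].round(1))
```

```text
2.575 [ 406.7 -108.5  239.1] -7.563566480463922 [-0.32 -0.24  2.11 -0.    1.27  1.38] -0.0007663391491466826 [-0.1 -0.8 -0. ]
```

View pics/top1.png

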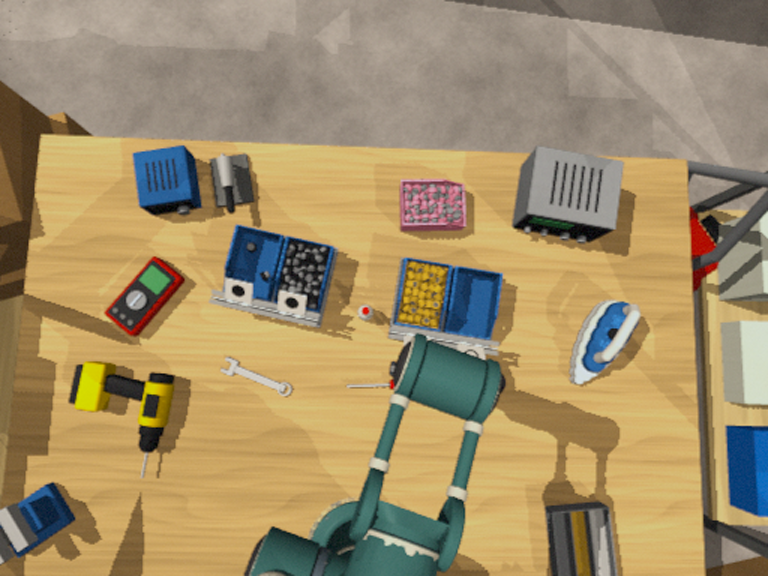

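View pics/scene1.png

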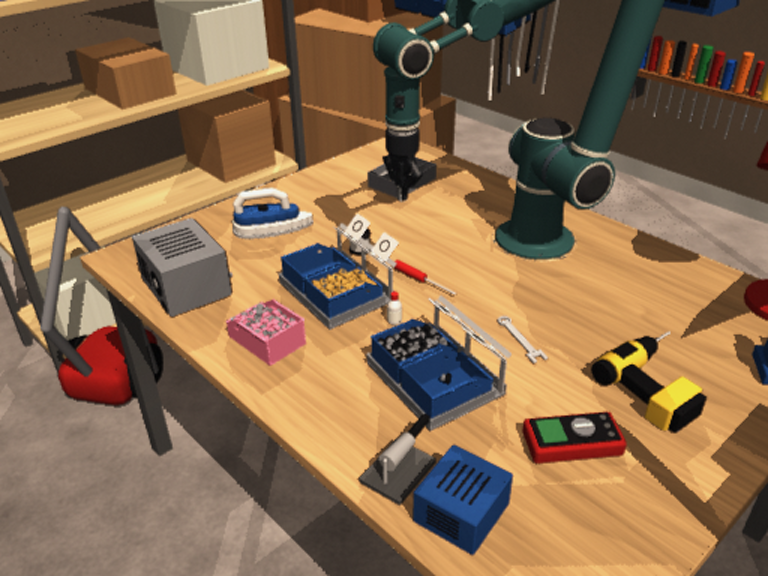

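The gripper is clear at stand-B x ≈ -75 (scene1 px 403,190), with nothing moved. Next: descend and push B1 slowly.

>>> {"method": "move_arm", "body": {"commands": "0 0 0 0 0 26.5 -1;0 0 0 0 0 26.5 -1;0 0 0 0 0 26.5 -1;0 0 0 0 0 26.5 -1;0 0 0 0 0 0 -1;0 0 0 10 0 0 -1;0 0 0 10 0 0 -1;0 0 0 6 0 0 -1;0 0 0 6 0 0 -1;0 0 0 6 0 0 -1;0 0 0 6 0 0 -1"}}

```text
time: 3.95
tool_pos: [451.1, -113.5, 133.2]
tcp_rot: [[0.991, -0.13, -0.0], [-0.13, -0.991, 0.0], [-0.0, -0.0, -1.0]]
ft_force: [0.5, 0.8, 0.5]
grip_width: 0.0
```

>>> {"method": "move_arm", "body": {"commands": "0 0 0 6 0 0 -1;0 0 0 6 0 0 -1;0 0 0 6 0 0 -1;0 0 0 6 0 0 -1;0 0 0 5 0 0 -1;0 0 0 0 0 0 -1"}}

```text
time: 4.7
tool_pos: [479.9, -117.4, 133.3]
tcp_rot: [[0.991, -0.131, 0.0], [-0.131, -0.991, -0.0], [0.0, 0.0, -1.0]]
ft_force: [0.6, 0.1, -0.6]
grip_width: 0.003
```

Run:
```python
from h import *
p,d=capture('scene');save('scene2.png',p[120:300,150:380],3.4)
```

```text
(no output)
```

View pics/scene2.png

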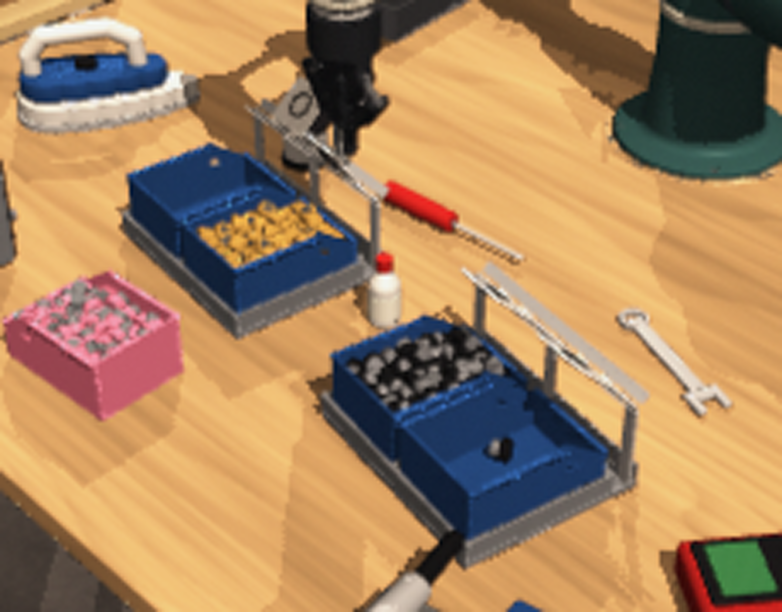

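B1 appears to have swung back: it's now edge-on in the crop, near px (320,150). Next: back out, rise and travel to the bin side of A1.

>>> {"method": "move_arm", "body": {"commands": "0 0 0 -20 0 0 -1;0 0 0 -20 0 0 -1;0 0 0 -20 0 0 -1;0 0 0 0 0 -35 -1;0 0 0 0 0 -35 -1;0 0 0 0 0 -36 -1;0 0 3.4 0 0 0 -1;0 0 0 12.4 -40.1 0 -1;0 0 0 12.4 -40.1 0 -1;0 0 0 12.4 -40.1 0 -1;0 0 0 12.4 -40.1 0 -1;0 0 0 12.4 -40.1 0 -1;0 0 0 12.4 -40.1 0 -1;0 0 0 12.4 -40.1 0 -1;0 0 0 12.4 -40.1 0 -1;0 0 0 12.4 -40.1 0 -1;0 0 0 12.4 -40.1 0 -1;0 0 0 0 0 0 -1;0 0 0 0 0 0 -1"}}

```text
time: 7.12
tool_pos: [617.1, 260.4, 238.7]
tcp_rot: [[0.982, -0.189, -0.001], [-0.189, -0.982, -0.001], [-0.001, 0.001, -1.0]]
ft_force: [-0.7, -1.3, -1.0]
grip_width: 0.003
```

Run:
```python
from h import *
p,d=capture('scene');save('scene3.png',p)
p,d=capture('top');save('top3.png',p)
s=env.read_state();print(s['joint_pos'].round(2),s['tool_pos'].round(1))
```

```text
[ 0.36  0.25  1.62 -0.    1.27  2.12] [617.1 259.8 239.2]
```

View pics/scene3.png

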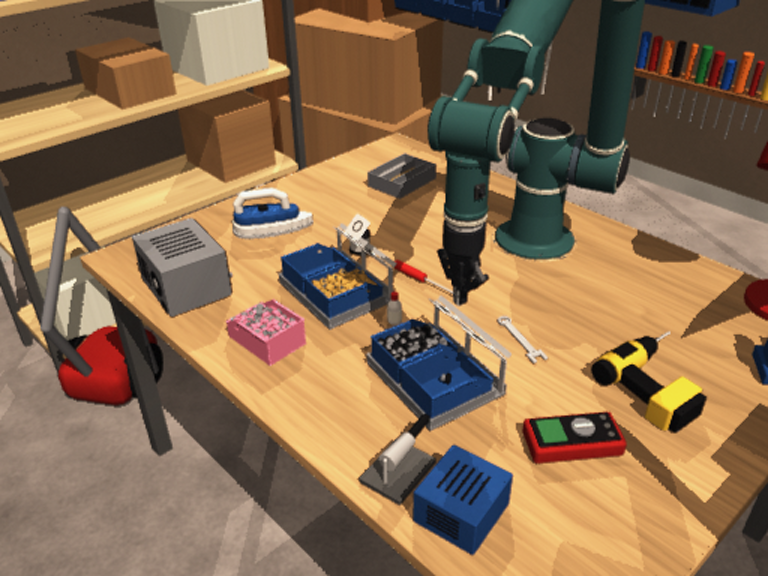

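View pics/top3.png

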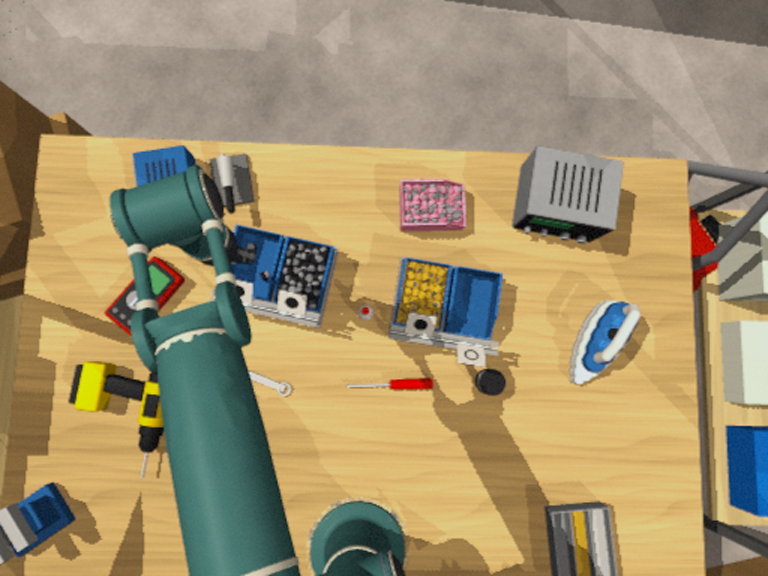

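B1 now shows its disc (top3 px 421,324). The fingertip is over the low bin at stand-A x ≈ +76, y ≈ 0. Next: descend and push A1 forward.

>>> {"method": "move_arm", "body": {"commands": "0 0 0 0 0 26.5 -1;0 0 0 0 0 26.5 -1;0 0 0 0 0 26.5 -1;0 0 0 0 0 26.5 -1;0 0 0 0 0 0 -1;0 0 0 -10 0 0 -1;0 0 0 -10 0 0 -1;0 0 0 -6 0 0 -1;0 0 0 -6 0 0 -1;0 0 0 -6 0 0 -1;0 0 0 -6 0 0 -1"}}

```text
time: 8.6
tool_pos: [573.9, 269.3, 133.2]
tcp_rot: [[0.982, -0.189, -0.0], [-0.189, -0.982, -0.0], [-0.0, 0.0, -1.0]]
ft_force: [0.3, -0.1, 0.2]
grip_width: -0.001
```

>>> {"method": "move_arm", "body": {"commands": "0 0 0 -6 0 0 -1;0 0 0 -6 0 0 -1;0 0 0 -6 0 0 -1;0 0 0 -6 0 0 -1;0 0 0 -6 0 0 -1;0 0 0 -3 0 0 -1;0 0 0 0 0 0 -1"}}

```text
time: 9.48
tool_pos: [541.8, 275.4, 133.3]
tcp_rot: [[0.982, -0.189, 0.0], [-0.189, -0.982, -0.0], [0.0, 0.0, -1.0]]
ft_force: [0.5, -1.1, 0.3]
grip_width: -0.004
```

Run:
```python
from h import *
p,d=capture('scene');save('scene4.png',p[150:330,200:430],3.4)
```

```text
(no output)
```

View pics/scene4.png

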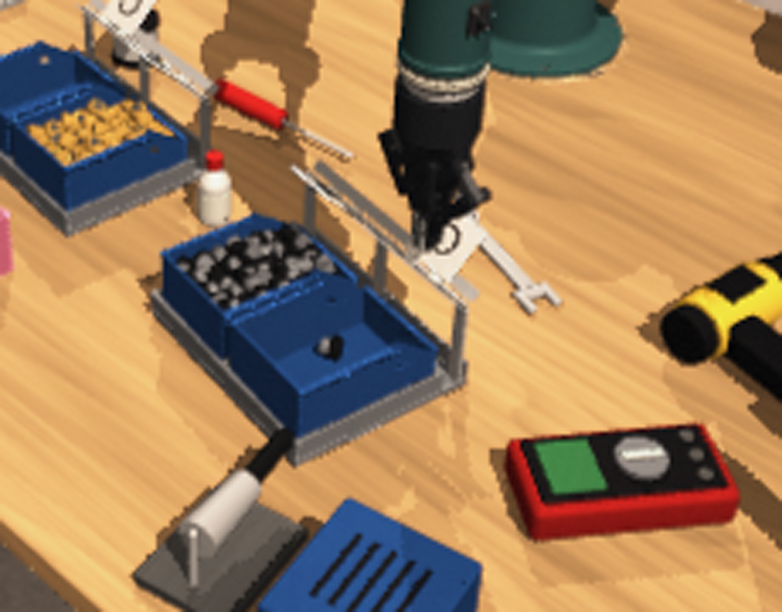

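A1 has fallen forward, ring showing at (450,240) in the crop. Next: back off over the bin, rise, and move aside far enough for the top camera to see.

>>> {"method": "move_arm", "body": {"commands": "0 0 0 20 0 0 -1;0 0 0 20 0 0 -1;0 0 0 20 0 0 -1;0 0 0 0 0 -35 -1;0 0 0 0 0 -35 -1;0 0 0 0 0 -36 -1;0 0 0 0 -40 0 -1;0 0 0 0 -40 0 -1;0 0 0 0 -40 0 -1;0 0 0 0 -40 0 -1;0 0 0 0 -40 0 -1;0 0 0 0 0 0 -1;0 0 0 0 0 0 -1"}}

```text
time: 11.15
tool_pos: [639.4, 459.7, 238.5]
tcp_rot: [[0.982, -0.189, -0.001], [-0.189, -0.982, -0.001], [-0.0, 0.001, -1.0]]
ft_force: [-0.3, -0.9, -0.2]
grip_width: -0.003
```

Run:
```python
from h import *
p,d=capture('top');save('top5.png',p)
W=deproj('top',d);g=np.load('top0.npz')
p0=g['p']
for (u,v) in [(155,215),(158.8,194.3),(193.8,202),(281,216),(313.4,235.5)]:
    w=W[int(v)-9:int(v)+10,int(u)-9:int(u)+10].reshape(-1,3);w=w[(w[:,2]>112)&(w[:,2]<150)]
    print(u,v,len(w),w.mean(0).round(0) if len(w) else '')
df=np.abs(p.astype(int)-p0).max(2)>60
n,l,s,c=cv2.connectedComponentsWithStats(df.astype(np.uint8))
print(s[(s[:,4]>30)])
p,d=capture('scene');save('scene5.png',p)
```

```text
155 215 152 [513. 278. 130.]
158.8 194.3 2 [544. 285. 113.]
193.8 202 195 [547. 157. 128.]
281 216 196 [ 508. -121.  128.]
313.4 235.5 190 [ 439. -229.  128.]
[[     0      0    512    384 167066]
 [     0     92    188    292  18740]
 [     0    170     14     31    148]
 [   150    185     20     17    240]
 [   228    197     16     14    119]
 [   143    204     22     12    143]
 [   271    208     21     13    197]
 [   181    215     16     11     69]
 [   213    223     34     34    185]
 [   269    228     19     10    118]
 [   291    236     19     11    124]
 [   253    239     31     18    241]
 [   241    258     58     24    530]
 [   264    281     58     31    732]
 [   288    313     40     10    126]
 [   472    313     40     43   1132]
 [   197    321     50     55   1036]
 [   254    322     62     40   1547]
 [   449    323     22     21    313]
 [   302    329     59     15    209]
 [   411    346     59     38   1320]
 [   384    348      9     27    150]
 [   396    350     11     34    232]
 [   480    358     32     26    412]
 [   215    364     31     20    113]
 [   268    364     62     20    541]
 [   315    364     38      6     88]
 [   315    369     44     15    276]
 [   502    377     10      7     34]]
```

View pics/top5.png

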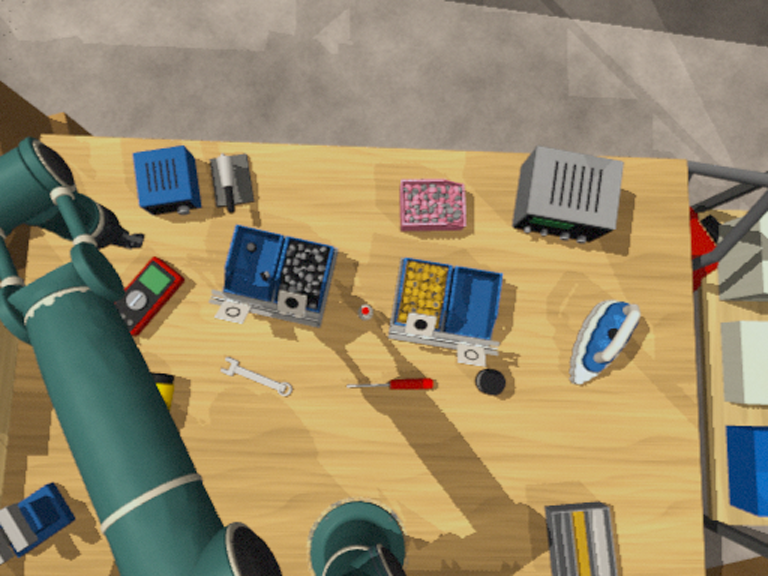

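View pics/scene5.png

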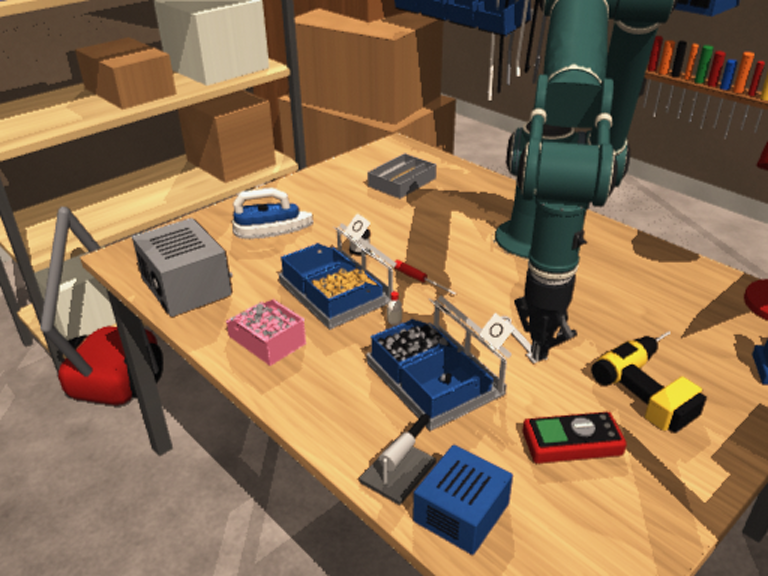

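The pictures show A1 ring (top5 px 233,311), A2 disc (292,302), B1 disc (421,324) and B2 ring (471,354). Bins and bystanders are unmoved, and the arm is clear.

```bash
python3 -c "
from rig import env
print(env.sign_off())"
```

```text
the job is handed in; nothing more can be done
None
```

I pushed over the two wrong tags and handed the job in at about 11 s of the 45 s allowed. The sign-off gives no verdict.

- **tag_b1:** the full brass-bush bin showed a ring. I pushed the tag back and it now shows the disc.
- **tag_a1:** the bin with two knobs left showed a disc. I pushed the tag forward and it now shows the ring.
- **tag_a2 and tag_b2:** these were already right (disc at the full knobs bin, ring at the empty bin) and I left them alone.

**Last checks:** the final top picture shows all four tags on the correct sides, with plate heights that fit tags resting on their stops. The wrist force read no more than about 1.5 N at the end of each move; it was not logged during the pushes.

In the last pictures I saw no bin or other object moved, judged by eye. In the last top picture the arm covered most of the drill and part of the multimeter, but the last scene picture shows both in place. No check failed or disagreed.

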